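# Fit a fresh desiccant cartridge in the drying chamber

## Task

Take the loose lid off the drying chamber and set it down, without dropping it, knob up on the cork mat. Then press the white desiccant cartridge flange-down into the clip socket on the chamber's floor until both spring tabs have snapped over its flange, and let go, leaving the chamber open. Leave the glassware and the ceramic bowl where they are.

Things in the scene. Friction and masses are not known exactly. Their poses are not given: they have to be found in the camera images.
- lid_knob (a point): Centre of the lid's knob, where to grip. Knob: upright aluminium cylinder 36 mm across, 22 mm high (11 mm above and below this point), on a stem 18 mm across and 14 mm high. The lid plate's top face is 25 mm and the lid's lowest edge 39 mm below this point. z up, x along the lid's long side.
- mat_top (a point): Centre of the top face of the flat cork mat, 200 x 170 x 6 mm (long side along x), fixed to the bench; z up. The lid set on it has its knob centre 39 mm above this point.
- socket (a point): Centre of the clip socket on the chamber's inner floor, 6 mm above the bench; axes as the chamber's. Sprung tabs at its +x and -x ends; fixed guide rails 90 mm long at its +y and -y sides, 75 mm apart, flared outwards above 12 mm height, top at 26 mm. The cartridge goes in with its long side along x, either way round.
- tab_a (a joint): Sprung steel tab at the socket's +x end: how far it is pushed outwards, m (0 at rest, 0.010 at most). 34 mm wide; lip tip 54.5 mm from the socket's centre, lip underside 11.5 mm above the socket floor, above it a ramp opening outwards to 65 mm at 32 mm height. A flange pressed down pushes both tabs out 5.5 mm (6 to 13 N in all); then they spring back over it.
- tab_b (a joint): The same tab at the -x end of the socket; grows as it is pushed outwards, towards -x.
- cartridge_centre (a point): Centre of the loose white plastic desiccant cartridge (0.16 kg), half-way up its 62 mm: flange 120 x 70 x 10 mm at the bottom, slotted body 88 x 54 x 22 mm, on top a grip rib 60 mm long (x), 16 mm thick (y), 30 mm high, its centre 16 mm above this point. x long side, z up. Starts on the bench between chamber and mat. Home: 31 mm above the socket point.
- flask_c (a point): Bystander: stoppered conical glass flask, 84 mm wide, 135 mm high; point half-way up.
- reagent_c (a point): Bystander: amber glass jar with black cap, 56 mm wide, 100 mm high; point half-way up.
- dish_c (a point): Bystander: white ceramic bowl, 90 mm wide, 30 mm high; point half-way up.
- cylinder_c (a point): Bystander: glass measuring cylinder, foot 60 mm wide, 160 mm high; point half-way up.
- lid: The loose lid, about 0.4 kg, that starts closing the chamber: flat grey plastic plate 184 x 154 x 6 mm (long side along x), under it a locating rim 8 mm deep that sits inside the chamber's walls with 5 mm of play. Origin: centre of the lid's lowest edge, 39 mm under the knob centre.
- chamber: The drying chamber, fixed: grey plastic open box 184 x 154 mm outside (long side along x), 80 mm high, walls and floor 6 mm thick. Origin: centre of its underside, z up.
Things that resemble listed ones, but are neither listed nor needed, are in the scene too. What is shaped like the lid but red is not meant.

How it is judged (in metres and radians):
On the way, in this order (a step that is already met when the one before it is completed fails the run):
1. the lid lies knob up on the cork mat, let go (horizontal distance between lid_knob and mat_top below 0.04 m and z of lid_knob in the frame of mat_top below 0.043 m and angle between lid_knob's own z axis and vertical below 0.08 rad and contact force between the fingers and lid below 0.1 N), for 0.2 s.
2. the cartridge is pressed fully home in the socket and both tabs have sprung back over its flange (z of cartridge_centre in the frame of socket between 0.028 and 0.033 m and horizontal distance between cartridge_centre and socket below 0.006 m and angle between the z axis of cartridge_centre and the z axis of socket, either way round below 0.04 rad and angle between the x axis of cartridge_centre and the x axis of socket, either way round below 0.1 rad and value of joint each of tab_a, tab_b below 0.002 m), for 0.2 s.
At the end, for the whole second after the job is handed in: The lid rests level, knob up, released, on the cork mat within 40 mm of its centre; the cartridge is home on the socket floor (within 2 mm in height, 6 mm sideways, 0.04 rad level, 0.1 rad in line) with both tabs sprung back to less than 2 mm over its flange (all of step 1 and all of step 2 and linear speed of lid below 0.02 m/s); the robot touches nothing.
It fails at once if the lid is dropped (falls free, faster than 0.7 m/s) (linear speed of lid above 0.7 m/s and contact force between the fingers and lid below 0.1 N).
It fails at once if a piece of glassware or the bowl is moved more than 30 mm (distance of any of flask_c, reagent_c, dish_c, cylinder_c from where it was at the start of the episode above 0.03 m).
It also fails if it takes over 58 s, if anything falls off the work surface, if the arm or the gripper's body presses on something with over 40 N, if the wrist force passes 120 N, or if a joint passes its speed limit or range.

## Robot

A 7-joint arm with a two-finger parallel gripper is mounted at the origin on the work surface. World frame = base frame: x ahead of the robot, y to its left, z up, the work surface at z = 0. Lengths are in mm, angles in rad, forces in N, time in s.
With the tool pointing down it reaches from about 425 to 925 mm from the base axis. Payload 6.8 kg.
Tool frame: the origin (TCP) lies on the centre line of the jaws, within the pads' length; the fingertips stand 22 mm ahead of it and the grasp point (between the pads) lies 3 mm ahead of it; z points along the fingers, y is the direction in which the jaws open and shut (so a half turn about z gives the same grasp; the last joint's range is limited). The gripper opens to 88 mm and grips with 3 to 60 N. Pads are 20 mm wide; open, the fingers measure 115 mm over their backs; the gripper's body (75 mm by 178 mm) begins 61 mm behind the grasp point.
Start: joints at [1.224, 0.477, 0.022, 1.555, -0.011, 1.109, -0.083], TCP at [159.67, -655.86, 244.664] pointing down, gripper open.
Joint ranges: [-2.96, 2.96], [-0.34, 2.1], [-1.41, 1.46], [0.24, 2.44], [-1.37, 4.51], [0.17, 1.92], [-2.96, 2.96]. Speed limits (rad/s): [2.39, 2.39, 3.14, 3.14, 3.14, 3.14, 3.14].

## Interface

Orientations are given as a unit quaternion [w, x, y, z].
In Python, from workcell import bot, optics gives the robot as it stands.
- The arm moves only by the shell command python3 -m handwheel 'ROWS'. ROWS is a JSON object of lists of equal length, an entry for each row: "xyz": the shift along the tool's x, y, z in m, a list of three; "rot": the turn, a rotation vector about the tool's x, y, z in rad, a list of three; "claw": the gripper command: -1 is shut, 1 is fully open, values between are in proportion. A call has 1 to 12 rows; each row is the pose to reach, as a shift and turn from the pose commanded when the call began, along the tool's axes at that moment; what a row does not reach only later rows make up. A row lasts 1/8 s, in which the tool goes at most 62.5 mm and 10.7 degrees, less where a joint would pass 70% of its speed; a pose out of reach is approached as far as the arm can. A call with a gripper value outside its range is refused whole. The fingers move at their own pace and stop on an object; the grip force is fixed at half the most. Time passes only in rows, so rows that repeat a pose let the fingers close. It gives the time, the measured TCP pose, the force and the opening at its end, in the units of the state.
- bot.state(): the state, without advancing time (a new reading comes with each control period).
- optics.capture(name): name is "side" or "top" or "wrist"; returns a dict with "frame" (480x640x3 uint8, blue, green, red), "range_z" (480x640 float32, mm along the optical axis (not along the pixel's ray), 0 where there is no reading), "fx", "fy", "cx", "cy" (pixels), "extrinsics" (4x4, takes a point from camera to world coordinates). Camera axes: x right, y up, looking along -z (the intrinsics and any distortion apply to the point x, -y, -z); pixel columns grow to the right and rows downward; lengths in mm; the calibration is good to about 2 mm. A picture is of the moment at which its call begins.
- bot.hand_in(): hands the job in, once; it reports no verdict.
The state is a dict: "t": time; "qpos": joint angles; "joint_vel": joint speeds; "tau": joint torques, N m; "eef_pos": TCP position; "orientation": TCP orientation; "contact_force": force on the tool from outside, world axes, zero at the start; "moment": the same for the moment, N m; "gripper_width": finger opening in mm.
Only numpy, scipy, OpenCV 4.12 (cv2) and the standard library are available. Lean on these libraries where they do the work, as an engineer would, in place of code of your own. Each camera call takes 0.05 s, during which the arm holds its last target. There are 200 camera calls.

## Working session

There is one attempt and no reset: what is moved stays moved. The work goes in short steps, Python scripts to look and compute and a shell command to move; the robot and the scene stay as the last step left them, time stands still between calls to the robot, and variables do not carry over. Pictures are saved under pics/ and viewed, about 8 in all and at most 12, crops included, and the job is handed in when it is done.

```bash
mkdir -p pics; cat > h.py <<'E'
import numpy as np, cv2
from workcell import bot, optics
def cap(n):
    c=optics.capture(n); np.savez(''+n+'.npz',**c); return c
def pts(c):
    h,w=c['range_z'].shape; v,u=np.mgrid[:h,:w]; z=c['range_z']
    P=np.stack([(u-c['cx'])/c['fx']*z,-(v-c['cy'])/c['fy']*z,-z],-1)
    E=np.array(c['extrinsics']); return P@E[:3,:3].T+E[:3,3]
E
python3 - <<'E'
from h import *
s=bot.state(); print({k:np.round(v,3).tolist() for k,v in s.items()})
for n in ['top','side']:
    c=cap(n); cv2.imwrite(f'pics/{n}0.png',c['frame']); print(c['fx'],c['cx'],c['cy'],np.round(c['extrinsics'],3).tolist(),[k for k in c], (c['range_z']>0).mean())
E
```

```text
{'t': 0.0, 'qpos': [1.224, 0.478, 0.022, 1.556, -0.011, 1.109, -0.083], 'joint_vel': [0.0, -0.001, -0.001, 0.001, -0.002, 0.001, 0.001], 'tau': [0.0, -58.285, 1.534, -27.261, -0.055, 0.017, 0.0], 'eef_pos': [159.526, -655.304, 243.706], 'orientation': [-0.001, 0.993, 0.119, -0.0], 'contact_force': [0.021, -0.605, 0.383], 'moment': [-0.016, 0.014, 0.001], 'gripper_width': 88.26}
601.6269496285648 326.6061363936203 236.03622033390465 [[-0.009, 0.998, -0.06, 403.574], [-1.0, -0.008, 0.017, 5.992], [0.016, 0.06, 0.998, 1601.834], [0.0, 0.0, 0.0, 1.0]] ['frame', 'range_z', 'fx', 'fy', 'cx', 'cy', 'extrinsics'] 0.995859375
438.6944740724776 321.35535795111895 236.1436858872094 [[0.986, 0.072, -0.149, 372.4], [-0.165, 0.494, -0.854, -720.766], [0.012, 0.867, 0.499, 526.295], [0.0, 0.0, 0.0, 1.0]] ['frame', 'range_z', 'fx', 'fy', 'cx', 'cy', 'extrinsics'] 0.9959342447916667
```

View pics/top0.png

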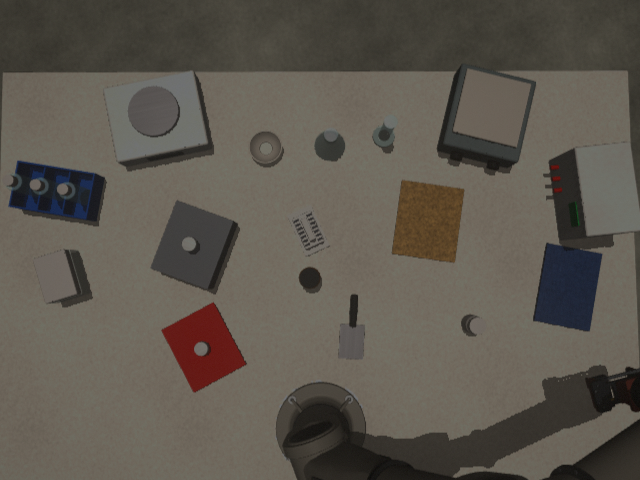

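View pics/side0.png

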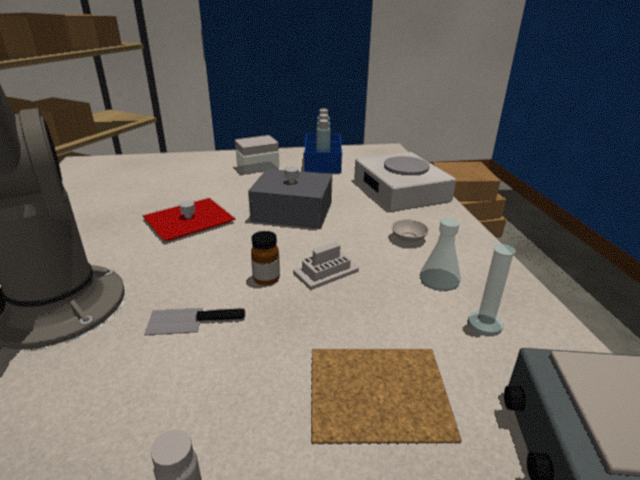

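Top view: grey lid with its knob at (190,245), the cartridge at (309,232), the mat at (428,221), the jar at (310,279). The dish, flask and cylinder sit along row 145, and the red decoy is at (203,347). Next I'll measure these.

```bash
cat >> h.py <<'E'
def rect(xy):
    (cx,cy),(w,h),a=cv2.minAreaRect(np.float32(xy))
    if w<h: w,h,a=h,w,a+90
    return np.round([cx,cy,w,h,(a+90)%180-90],1)   # long side angle, deg from world x
def blob(m,seed):
    n,l=cv2.connectedComponents(m.astype(np.uint8)); return l==l[seed[1],seed[0]]
E
python3 - <<'E'
from h import *
c=dict(np.load('top.npz')); P=pts(c); Z=P[...,2]; hsv=cv2.cvtColor(c['frame'],cv2.COLOR_BGR2HSV)
print('bench z',np.median(Z[380:400,400:440]))
m=blob((hsv[...,1]>110)&(abs(Z-6)<10),(428,221)); print('mat',rect(P[m][:,:2]),np.median(Z[m]))
m=blob((Z>75)&(Z<95),(170,245)); print('lid',rect(P[m][:,:2]),np.median(Z[m]))
w=np.zeros_like(m); w[225:265,170:215]=1
m=w&(Z>110); print('knob',rect(P[m][:,:2]),np.median(Z[m]),Z[m].max(),m.sum())
w[:]=0; w[205:260,285:335]=1
for lo,hi in((4,15),(25,40),(50,70)):
    m=w&(Z>lo)&(Z<hi); print('cart',lo,rect(P[m][:,:2]),np.median(Z[m]),m.sum())
for n,(u,v) in dict(jar=(310,279),dish=(266,149),flask=(330,145),cyl=(384,135),redknob=(202,348)).items():
    print(n,np.round(P[v,u]))
E
```

```text
bench z -0.30146007083988025
mat [ 538.4 -291.3  198.6  170.    -9. ] 5.628077985218852
lid [476.1 320.8 184.6 156.  -20.6] 85.77096381400736
knob [434.  174.3 340.2  35.   73.9] 121.25413644316063 1601.8337306951244 181
cart 4 [ 5.113e+02  2.460e+01  1.440e+02  1.304e+02 -5.000e-01] 8.230798785760271 631
cart 25 [514.8  29.2  88.2  53.7  24.2] 32.10796404677649 510
cart 50 [514.6  29.1  60.   15.9  24.3] 61.10419061936807 146
jar [387.  23.  99.]
dish [735. 139.   4.]
flask [727. -30.  88.]
cyl [ 754. -169.   78.]
redknob [215. 300.  53.]
```

```bash
cat >> h.py <<'E'
from scipy.spatial.transform import Rotation as R
def go(xyz,th,frm=None):
    """tool-frame shift (m) and turn for TCP target xyz (mm), tool down, tool-x heading th deg"""
    s=bot.state(); q=s['orientation']; r=R.from_quat([q[1],q[2],q[3],q[0]])
    cur=np.array(s['eef_pos']); x=r.as_matrix()[:,0]; print('t',round(s['t'],2),'pos',np.round(cur,1),'head',np.degrees(np.arctan2(x[1],x[0])).round(1),'F',np.round(s['contact_force'],1),'w',s['gripper_width'])
    T=R.from_euler('z',th,degrees=True)*R.from_euler('x',180,degrees=True)
    print('shift',np.round(r.inv().apply(np.array(xyz)-cur)/1000,4),'rot',np.round((r.inv()*T).as_rotvec(),3))
E
python3 - <<'E'
from h import *
c=dict(np.load('top.npz')); P=pts(c); Z=P[...,2]
m=np.zeros(Z.shape,bool); m[225:265,170:215]=1
m&=(Z>112)&(Z<130); print('knob',rect(P[m][:,:2]),np.median(Z[m]))
go([600,-150,290],80)
E
```

```text
knob [ 4.762e+02  3.200e+02  3.470e+01  3.390e+01 -3.000e-01] 121.13049154476107
t 0.1 pos [ 159.6 -655.4  243.8] head 13.7 F [ 0.6 -1.   0.2] w 88.08023329757947
shift [ 0.5475 -0.3869 -0.0456] rot [-1.000e-03 -1.000e-03 -1.157e+00]
```

```bash
python3 -m handwheel '{"xyz":[[0.547,-0.387,-0.045],[0.547,-0.387,-0.045],[0.547,-0.387,-0.045],[0.547,-0.387,-0.045],[0.547,-0.387,-0.045],[0.547,-0.387,-0.045],[0.547,-0.387,-0.045],[0.547,-0.387,-0.045],[0.547,-0.387,-0.045],[0.547,-0.387,-0.045],[0.547,-0.387,-0.045],[0.547,-0.387,-0.045]],"rot":[[0,0,-1.157],[0,0,-1.157],[0,0,-1.157],[0,0,-1.157],[0,0,-1.157],[0,0,-1.157],[0,0,-1.157],[0,0,-1.157],[0,0,-1.157],[0,0,-1.157],[0,0,-1.157],[0,0,-1.157]],"claw":[1,1,1,1,1,1,1,1,1,1,1,1]}'
python3 -c "
from h import *
go([476,320,240],110)"
```

```text
t: 1.6
eef_pos: [601.5, -145.6, 289.4]
orientation: [-0.001, 0.764, 0.645, 0.001]
contact_force: [-0.2, -0.4, -0.9]
gripper_width: 87.7
t 1.6 pos [ 601.5 -145.6  289.4] head 80.4 F [-0.2 -0.4 -0.9] w 87.7366328574762
shift [ 0.438  -0.2015  0.0505] rot [ 0.001 -0.002 -0.517]
```

```bash
python3 -m handwheel '{"xyz":[[0.438,-0.201,0.05],[0.438,-0.201,0.05],[0.438,-0.201,0.05],[0.438,-0.201,0.05],[0.438,-0.201,0.05],[0.438,-0.201,0.05],[0.438,-0.201,0.05],[0.438,-0.201,0.05],[0.438,-0.201,0.05],[0.438,-0.201,0.05],[0.438,-0.201,0.05]],"rot":[[0,0,-0.517],[0,0,-0.517],[0,0,-0.517],[0,0,-0.517],[0,0,-0.517],[0,0,-0.517],[0,0,-0.517],[0,0,-0.517],[0,0,-0.517],[0,0,-0.517],[0,0,-0.517]],"claw":[1,1,1,1,1,1,1,1,1,1,1]}'
python3 - <<'E'
from h import *
c=cap('wrist'); cv2.imwrite('pics/w1.png',c['frame'])
P=pts(c); Z=P[...,2]; m=(Z>112)&(Z<130)&(np.hypot(P[...,0]-476,P[...,1]-320)<45); print(m.sum(), rect(P[m][:,:2]) if m.sum()>50 else 0)
m=(Z>78)&(Z<95)&(np.hypot(P[...,0]-476,P[...,1]-320)<140); print(m.sum(), rect(P[m][:,:2]),np.median(Z[m]))
go([476,320,114],110)
E
```

```text
t: 2.98
eef_pos: [479.1, 313.5, 239.5]
orientation: [0.0, 0.578, 0.816, -0.0]
contact_force: [-0.0, -0.7, -1.8]
gripper_width: 87.6
2506 [477.  320.2  35.3  35.2  44.1]
52345 [477.1 320.  184.2 154.2 -20.8] 84.75339564628973
t 3.02 pos [479.  313.8 239.6] head 109.4 F [ 0.1 -0.3  0. ] w 87.9530238760467
shift [ 0.007  -0.0008  0.1256] rot [ 0.     0.001 -0.01 ]
```

View pics/w1.png

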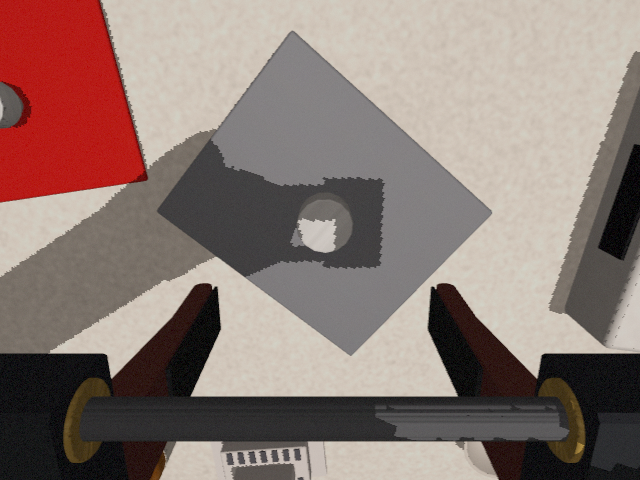

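Wrist view: the knob is at (325,222), unobstructed between the jaws. I'll descend part-way, let it settle, then correct.

```bash
python3 -m handwheel '{"xyz":[[0,0,0.04],[0,0,0.07],[0,0,0.07],[0,0,0.07],[0,0,0.07]],"rot":[[0,0,0],[0,0,0],[0,0,0],[0,0,0],[0,0,0]],"claw":[1,1,1,1,1]}'
python3 -c "
from h import *
go([476.7,320,114],110)"
```

```text
t: 3.65
eef_pos: [478.8, 316.3, 171.2]
orientation: [0.001, 0.577, 0.817, 0.001]
contact_force: [0.3, 0.4, 0.9]
gripper_width: 88.2
t 3.65 pos [478.8 316.3 171.2] head 109.6 F [0.3 0.4 0.9] w 88.15587908747405
shift [ 0.0042 -0.0009  0.0572] rot [ 0.003 -0.    -0.008]
```

```bash
python3 -m handwheel '{"xyz":[[0.004,-0.001,0.025],[0.004,-0.001,0.045],[0.004,-0.001,0.057],[0.004,-0.001,0.057],[0.004,-0.001,0.057],[0.004,-0.001,0.057],[0.004,-0.001,0.057],[0.004,-0.001,0.057],[0.004,-0.001,0.057],[0.004,-0.001,0.057]],"rot":[[0,0,0],[0,0,0],[0,0,0],[0,0,0],[0,0,0],[0,0,0],[0,0,0],[0,0,0],[0,0,0],[0,0,0]],"claw":[1,1,1,1,-1,-1,-1,-1,-1,-1]}'
python3 -c "
from h import *
go([476.7,320,260],110)"
```

```text
t: 4.9
eef_pos: [476.0, 319.3, 112.7]
orientation: [0.0, 0.576, 0.817, 0.0]
contact_force: [0.9, 0.7, -0.4]
gripper_width: 35.5
t 4.9 pos [476.  319.3 112.7] head 109.6 F [ 0.9  0.7 -0.4] w 35.52596311045913
shift [ 0.0004  0.001  -0.1473] rot [ 0.001 -0.    -0.007]
```

Gripped at 35.5 mm. Lift straight up, gently at first.

```bash
python3 -m handwheel '{"xyz":[[0,0,-0.01],[0,0,-0.03],[0,0,-0.06],[0,0,-0.09],[0,0,-0.12],[0,0,-0.14],[0,0,-0.15],[0,0,-0.15]],"rot":[[0,0,0],[0,0,0],[0,0,0],[0,0,0],[0,0,0],[0,0,0],[0,0,0],[0,0,0]],"claw":[-1,-1,-1,-1,-1,-1,-1,-1]}'
python3 - <<'E'
from h import *
go([560,0,260],115)
c=cap('wrist'); cv2.imwrite('pics/w2.png',c['frame'])
c=cap('top'); cv2.imwrite('pics/t2.png',c['frame'])
P=pts(c); Z=P[...,2]
m=np.zeros(Z.shape,bool); m[190:300,145:245]=1
for lo,hi in((70,84),(200,260)):
    k=m&(Z>lo)&(Z<hi); print(k.sum(), rect(P[k][:,:2]) if k.sum()>20 else 0)
E
```

```text
t: 5.9
eef_pos: [475.7, 319.3, 262.9]
orientation: [0.0, 0.576, 0.817, 0.0]
contact_force: [0.5, 0.4, -5.1]
gripper_width: 35.7
t 5.9 pos [475.7 319.3 262.9] head 109.6 F [ 0.5  0.4 -5.1] w 35.67850390217935
shift [-0.329  -0.0276  0.0029] rot [ 0.     0.    -0.094]
141 [482.4 238.9 120.3  25.2 -10.4]
1797 [513.2 305.1 154.7 101.6  69. ]
```

View pics/w2.png

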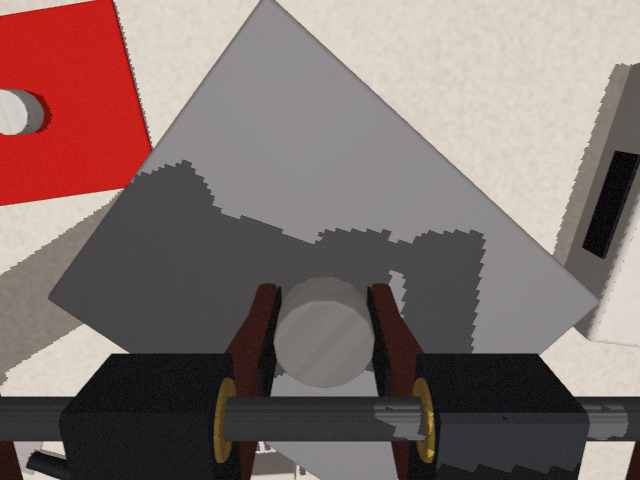

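Lid held level (knob at (325,330) between the pads). Now carry it over.

```bash
python3 -m handwheel '{"xyz":[[-0.01,-0.001,0],[-0.03,-0.003,0],[-0.07,-0.006,0],[-0.11,-0.009,0],[-0.15,-0.013,0],[-0.19,-0.016,0],[-0.23,-0.019,0],[-0.27,-0.023,0],[-0.30,-0.025,0],[-0.32,-0.027,0],[-0.33,-0.027,0],[-0.33,-0.027,0]],"rot":[[0,0,0],[0,0,-0.02],[0,0,-0.03],[0,0,-0.04],[0,0,-0.05],[0,0,-0.06],[0,0,-0.07],[0,0,-0.08],[0,0,-0.09],[0,0,-0.1],[0,0,-0.1],[0,0,-0.1]],"claw":[-1,-1,-1,-1,-1,-1,-1,-1,-1,-1,-1,-1]}'
python3 -c "
from h import *
go([538.4,-291.3,180],121.4)"
```

```text
t: 7.5
eef_pos: [560.8, -1.3, 262.2]
orientation: [-0.0, 0.535, 0.845, -0.0]
contact_force: [0.2, -0.0, -4.4]
gripper_width: 35.3
t 7.5 pos [560.8  -1.3 262.2] head 115.2 F [ 0.2 -0.  -4.4] w 35.331431186807215
shift [-0.2528 -0.1439  0.0822] rot [-0.001 -0.    -0.107]
```

```bash
python3 -m handwheel '{"xyz":[[-0.01,-0.005,0],[-0.03,-0.017,0],[-0.065,-0.037,0],[-0.10,-0.057,0.005],[-0.135,-0.077,0.015],[-0.17,-0.097,0.03],[-0.2,-0.114,0.045],[-0.225,-0.128,0.06],[-0.245,-0.14,0.075],[-0.253,-0.144,0.082],[-0.253,-0.144,0.082],[-0.253,-0.144,0.082]],"rot":[[0,0,0],[0,0,-0.02],[0,0,-0.03],[0,0,-0.04],[0,0,-0.05],[0,0,-0.06],[0,0,-0.07],[0,0,-0.08],[0,0,-0.09],[0,0,-0.107],[0,0,-0.107],[0,0,-0.107]],"claw":[-1,-1,-1,-1,-1,-1,-1,-1,-1,-1,-1,-1]}'
python3 -c "
from h import *
go([538.4,-291.3,47],121.4)
c=cap('side');cv2.imwrite('pics/s3.png',c['frame'])"
```

```text
t: 9.0
eef_pos: [539.8, -289.4, 181.4]
orientation: [0.0, 0.488, 0.873, 0.0]
contact_force: [0.6, 0.4, -3.9]
gripper_width: 35.4
t 9.0 pos [ 539.8 -289.4  181.4] head 121.6 F [ 0.6  0.4 -3.9] w 35.35502348216487
shift [-0.0008 -0.0024  0.1344] rot [0.001 0.    0.003]
```

View pics/s3.png

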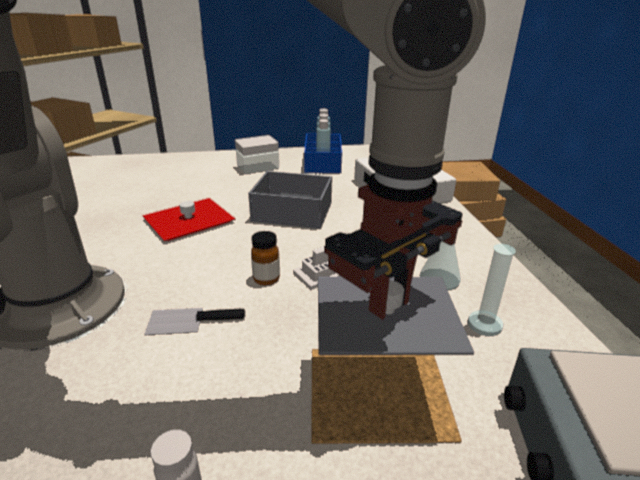

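The lid at (395,315) hangs level and aligned over the mat (380,395). The chamber at (290,200) is open. Lowering.

```bash
python3 -m handwheel '{"xyz":[[-0.001,-0.002,0.02],[-0.001,-0.002,0.05],[-0.001,-0.002,0.08],[-0.001,-0.002,0.105],[-0.001,-0.002,0.12],[-0.001,-0.002,0.126],[-0.001,-0.002,0.129],[-0.001,-0.002,0.131],[-0.001,-0.002,0.133],[-0.001,-0.002,0.135],[-0.001,-0.002,0.135]],"rot":[[0,0,0],[0,0,0],[0,0,0],[0,0,0],[0,0,0],[0,0,0],[0,0,0],[0,0,0],[0,0,0],[0,0,0],[0,0,0]],"claw":[-1,-1,-1,-1,-1,-1,-1,-1,-1,-1,-1]}'
```

```text
t: 10.42
eef_pos: [538.1, -293.0, 46.7]
orientation: [0.0, 0.489, 0.872, -0.0]
contact_force: [-2.4, 0.6, 5.4]
gripper_width: 35.7
```

Contact: force went from −4.4 to +5.4 N, so the lid is resting. Release, rise.

```bash
python3 -m handwheel '{"xyz":[[0,0,0],[0,0,0],[0,0,0],[0,0,0],[0,0,-0.02],[0,0,-0.06],[0,0,-0.11],[0,0,-0.17],[0,0,-0.2],[0,0,-0.2]],"rot":[[0,0,0],[0,0,0],[0,0,0],[0,0,0],[0,0,0],[0,0,0],[0,0,0],[0,0,0],[0,0,0],[0,0,0]],"claw":[1,1,1,1,1,1,1,1,1,1]}'
python3 - <<'E'
from h import *
c=cap('top'); cv2.imwrite('pics/t4.png',c['frame']); P=pts(c); Z=P[...,2]
m=(Z>66)&(Z<90)&(abs(P[...,0]-477)<130)&(abs(P[...,1]-320)<130); print('chamber',rect(P[m][:,:2]),np.median(Z[m]),m.sum())
d=np.hypot(P[...,0]-514.7,P[...,1]-29.1)
m=(d<65)&(Z>50)&(Z<70); print('rib',rect(P[m][:,:2]))
m=(d<60)&(Z>25)&(Z<40); print('body',rect(P[m][:,:2]))
# inner floor & tabs
m=(np.hypot(P[...,0]-477,P[...,1]-320)<60)&(Z<40);print('floor z',np.percentile(Z[m],[5,25,50,75,95]))
go([514.7,29.1,200],204.3)
E
```

```text
t: 11.68
eef_pos: [539.4, -293.2, 250.0]
orientation: [0.003, 0.489, 0.872, 0.0]
contact_force: [-0.4, -0.2, -0.8]
gripper_width: 87.8
chamber [476.5 320.6 184.3 156.5 -20.4] 78.98116875841106 778
rib [514.3  29.   59.3  15.8  24.2]
body [514.8  29.1  88.2  53.8  24. ]
floor z [ 0.15013655  4.17762773  6.93953239 11.25692866 29.85357356]
t 11.72 pos [ 538.2 -292.9  247.6] head 121.5 F [-0.2 -0.2 -0.2] w 88.03737778018048
shift [0.2871 0.1479 0.0471] rot [-1.000e-03  3.000e-03 -1.446e+00]
```

```bash
python3 -m handwheel '{"xyz":[[0.04,0.02,0],[0.09,0.046,0.01],[0.14,0.072,0.02],[0.19,0.098,0.03],[0.24,0.124,0.04],[0.27,0.139,0.047],[0.287,0.148,0.047],[0.287,0.148,0.047],[0.287,0.148,0.047],[0.287,0.148,0.047],[0.287,0.148,0.047],[0.287,0.148,0.047]],"rot":[[0,0,-0.15],[0,0,-0.33],[0,0,-0.51],[0,0,-0.69],[0,0,-0.87],[0,0,-1.05],[0,0,-1.23],[0,0,-1.41],[0,0,-1.446],[0,0,-1.446],[0,0,-1.446],[0,0,-1.446]],"claw":[1,1,1,1,1,1,1,1,1,1,1,1]}'
python3 - <<'E'
from h import *
c=cap('top'); P=pts(c); Z=P[...,2]
m=(Z>20)&(Z<45)&(abs(P[...,0]-538)<125)&(abs(P[...,1]+291)<110); print('lid',rect(P[m][:,:2]),np.median(Z[m]))
m=(Z>48)&(Z<65)&(abs(P[...,0]-538)<40)&(abs(P[...,1]+291)<40); print('lidknob',rect(P[m][:,:2]),np.median(Z[m]))
c=cap('wrist'); P=pts(c); Z=P[...,2]
d=np.hypot(P[...,0]-514.7,P[...,1]-29.1)
m=(d<65)&(Z>50)&(Z<70); print('rib',m.sum(),rect(P[m][:,:2]),np.median(Z[m]))
m=(d<60)&(Z>25)&(Z<40); print('body',rect(P[m][:,:2]))
go([514.7,29.1,57],204.2)
E
```

```text
t: 13.22
eef_pos: [514.3, 29.0, 198.7]
orientation: [-0.0, -0.21, 0.978, -0.0]
contact_force: [0.9, -0.5, -0.3]
gripper_width: 87.6
lid [ 536.  -291.   183.3  153.4   -8.8] 22.25358791026963
lidknob [ 536.  -291.2   35.    34.3   57.6] 55.08896639796626
rib 2014 [515.8  28.   59.8  16.   24.1] 60.65659643567503
body [515.8  28.1  87.5  54.1  24.2]
t 13.32 pos [514.3  29.1 198.7] head -155.7 F [-0.4 -0.1  1. ] w 87.50754449814353
shift [-0.0004 -0.0002  0.1417] rot [-0.     0.     0.001]
```

Lid is on the mat, 2 mm off centre and level. Grasp the rib.

```bash
python3 -m handwheel '{"xyz":[[0,0,0.03],[0,0,0.08],[0,0,0.12],[0,0,0.137],[0,0,0.142],[0,0,0.142],[0,0,0.142],[0,0,0.142],[0,0,0.142],[0,0,0.142],[0,0,0.142],[0,0,0.142]],"rot":[[0,0,0],[0,0,0],[0,0,0],[0,0,0],[0,0,0],[0,0,0],[0,0,0],[0,0,0],[0,0,0],[0,0,0],[0,0,0],[0,0,0]],"claw":[1,1,1,1,1,1,-1,-1,-1,-1,-1,-1]}'
python3 -c "
from h import *
go([514.7,29.1,220],204)"
```

```text
t: 14.82
eef_pos: [514.2, 29.2, 56.6]
orientation: [-0.0, -0.211, 0.978, 0.0]
contact_force: [-0.4, -0.3, 0.0]
gripper_width: 31.0
t 14.82 pos [514.2  29.2  56.6] head -155.7 F [-0.4 -0.3  0. ] w 30.988563665386973
shift [-0.0004 -0.0003 -0.1634] rot [ 0.    -0.     0.005]
```

Still closing at 31 mm; give it a few more rows, then lift.

```bash
python3 -m handwheel '{"xyz":[[0,0,0],[0,0,0],[0,0,0],[0,0,0],[0,0,-0.02],[0,0,-0.06],[0,0,-0.11],[0,0,-0.15],[0,0,-0.163],[0,0,-0.163],[0,0,-0.163]],"rot":[[0,0,0],[0,0,0],[0,0,0],[0,0,0],[0,0,0],[0,0,0],[0,0,0],[0,0,0],[0,0,0],[0,0,0],[0,0,0]],"claw":[-1,-1,-1,-1,-1,-1,-1,-1,-1,-1,-1]}'
python3 - <<'E'
from h import *
c=cap('top'); P=pts(c); cv2.imwrite('pics/t5.png',cv2.resize(c['frame'][180:310,130:340],None,fx=3.5,fy=3.5))
go([476.6,320.4,200],159.5)
E
```

```text
t: 16.2
eef_pos: [513.2, 28.8, 218.2]
orientation: [-0.001, -0.21, 0.978, 0.0]
contact_force: [0.6, -0.0, -1.9]
gripper_width: 15.8
t 16.25 pos [513.2  28.9 218.1] head -155.7 F [-0.6 -0.5 -1.8] w 15.904501472784705
shift [-0.0867  0.2807  0.0182] rot [ 0.    -0.003  0.782]
```

View pics/t5.png

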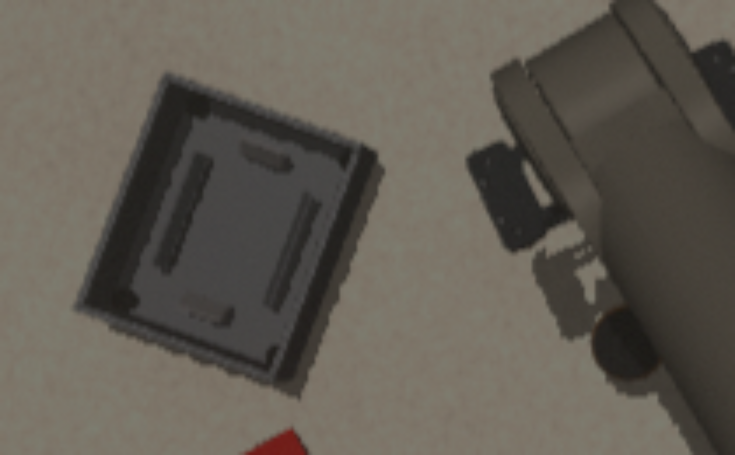

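Crop shows the open chamber with the rails at (182,212) and (293,252) and the tabs at (265,155) and (210,308). Measure the socket centre from depth.

```bash
python3 - <<'E'
from h import *
c=dict(np.load('top.npz')); P=pts(c); Z=P[...,2]
def ray(u,v,z):
    E=c['extrinsics']; d=E[:3,:3]@np.array([(u-c['cx'])/c['fx'],-(v-c['cy'])/c['fy'],-1]); o=E[:3,3]; return o+d*(z-o[2])/d[2]
f=lambda u,v:(130+u/3.5,180+v/3.5)
for n,p in dict(railL=(182,212),railR=(293,252),tabA=(265,155),tabB=(210,308)).items(): print(n,np.round(ray(*f(*p),30),1))
th=np.radians(-20.5); D=P[...,:2]-[476.6,320.4]; X=D@[np.cos(th),np.sin(th)]; Y=D@[-np.sin(th),np.cos(th)]
inn=(abs(X)<80)&(abs(Y)<66)
m=inn&(Z>18)&(Z<45)
for n,k in dict(railL=m&(Y>25)&(Y<55)&(abs(X)<50),railR=m&(Y<-25)&(Y>-55)&(abs(X)<50),tabA=m&(X>45)&(abs(Y)<25),tabB=m&(X<-45)&(abs(Y)<25)).items():
    print(n,k.sum(),'X',np.percentile(X[k],[2,50,98]).round(1),'Y',np.percentile(Y[k],[2,50,98]).round(1),'Z',np.percentile(Z[k],[5,50,95]).round(1))
E
```

```text
railL [489.7 356.7  30. ]
railR [459.2 274.2  30. ]
tabA [531.8 295.2  30. ]
tabB [418.2 335.6  30. ]
railL 158 X [-43.4  -1.2  43. ] Y [37.4 42.8 48.4] Z [19.3 27.4 35.3]
railR 95 X [-42.7  -0.3  42. ] Y [-47.9 -43.9 -38.1] Z [19.6 28.5 34.1]
tabA 70 X [54.5 61.2 67.4] Y [-17.2  -0.7  16.9] Z [20.5 32.5 42.1]
tabB 76 X [-67.7 -61.6 -54.7] Y [-16.9  -0.3  16.4] Z [19.9 31.  41.7]
```

Socket sits at the chamber centre (476.5, 320.5), yaw −20.5°. Carry the cartridge above it.

```bash
python3 -m handwheel '{"xyz":[[-0.006,0.02,0],[-0.017,0.055,0],[-0.03,0.1,0],[-0.045,0.145,0],[-0.06,0.19,0.005],[-0.072,0.23,0.01],[-0.081,0.26,0.018],[-0.087,0.28,0.018],[-0.087,0.28,0.018],[-0.087,0.28,0.018],[-0.087,0.28,0.018]],"rot":[[0,0,0.05],[0,0,0.15],[0,0,0.27],[0,0,0.39],[0,0,0.51],[0,0,0.63],[0,0,0.74],[0,0,0.782],[0,0,0.782],[0,0,0.782],[0,0,0.782]],"claw":[-1,-1,-1,-1,-1,-1,-1,-1,-1,-1,-1]}'
python3 - <<'E'
from h import *
c=cap('wrist'); cv2.imwrite('pics/w6.png',c['frame'])
P=pts(c); Z=P[...,2]; d=np.hypot(P[...,0]-476.6,P[...,1]-320.4)
m=(d<130)&(Z>72)&(Z<88); print('chamber rim',m.sum(),rect(P[m][:,:2]))
m=(d<80)&(Z>170)&(Z<182); print('body',m.sum(),rect(P[m][:,:2]),np.median(Z[m]))
m=(d<90)&(Z>138)&(Z<160); print('flange',m.sum(),rect(P[m][:,:2]),np.median(Z[m]))
go([476.4,320.5,110],159.5)
E
```

```text
t: 17.62
eef_pos: [478.8, 318.6, 201.2]
orientation: [-0.0, 0.179, 0.984, -0.001]
contact_force: [-0.3, 0.6, -1.6]
gripper_width: 16.2
chamber rim 9589 [475.6 320.4 180.  154.5 -20.6]
body 10463 [479.7 317.5  87.4  54.3 -20.4] 175.53812388591263
flange 9802 [480.6 317.1 121.   70.3 -20.6] 153.3482868720344
t 17.68 pos [478.8 318.8 201.4] head 159.4 F [ 0.8  0.2 -0.5] w 16.05149022496611
shift [0.0029 0.0008 0.0914] rot [-0.001  0.    -0.002]
```

View pics/w6.png

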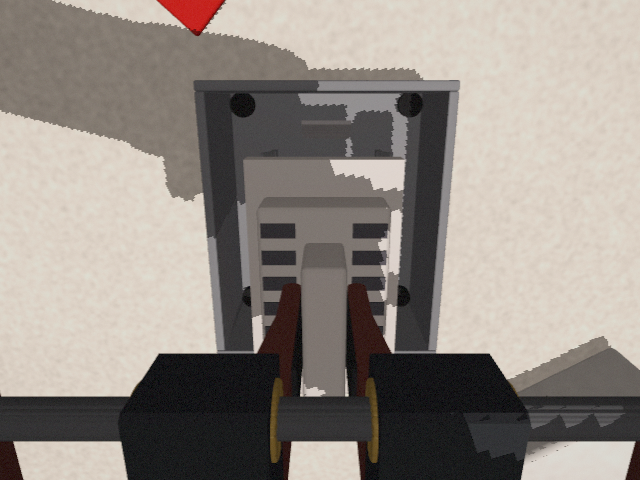

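Cartridge hangs level and aligned, with the rib at (323,320) in the jaws and the chamber below. Lower to just above the tabs and re-measure.

```bash
python3 -m handwheel '{"xyz":[[0.003,0.001,0],[0.0035,0.001,0.02],[0.0035,0.001,0.05],[0.0035,0.001,0.08],[0.0035,0.001,0.094],[0.0035,0.001,0.096],[0.0035,0.001,0.096],[0.0035,0.001,0.096]],"rot":[[0,0,0],[0,0,0],[0,0,0],[0,0,0],[0,0,0],[0,0,0],[0,0,0],[0,0,0]],"claw":[-1,-1,-1,-1,-1,-1,-1,-1]}'
python3 - <<'E'
from h import *
c=cap('wrist'); cv2.imwrite('pics/w7.png',c['frame'])
P=pts(c); Z=P[...,2]
th=np.radians(-20.5); D=P[...,:2]-[476.6,320.4]; X=D@[np.cos(th),np.sin(th)]; Y=D@[-np.sin(th),np.cos(th)]
pr=lambda n,k:print(n,k.sum(),'X',np.percentile(X[k],[1,50,99]).round(1),'Y',np.percentile(Y[k],[1,50,99]).round(1),'Z',np.percentile(Z[k],[5,50,95]).round(1))
pr('rim',(Z>74)&(Z<86)&(abs(X)<100)&(abs(Y)<85)&((abs(X)>82)|(abs(Y)>67)))
pr('flange',(Z>49)&(Z<60)&(abs(X)<66)&(abs(Y)<42))
pr('body',(Z>72)&(Z<83)&(abs(X)<50)&(abs(Y)<32))
go([476.2,320.5,66],159.5)
E
```

```text
t: 18.68
eef_pos: [475.9, 322.9, 106.7]
orientation: [0.001, 0.178, 0.984, 0.001]
contact_force: [0.7, 0.2, -2.2]
gripper_width: 15.7
rim 17757 X [-90.9 -68.2  90.7] Y [-76.6  -0.3  76.2] Z [75.4 78.5 79.7]
flange 9388 X [-59.6 -47.6  31.2] Y [-33.5   1.2  36.1] Z [57.4 58.7 59.6]
body 10404 X [-43.7 -29.2  12.1] Y [-25.2   1.2  27.7] Z [78.7 80.9 82.2]
t 18.73 pos [475.9 322.7 106.6] head 159.5 F [ 0.6 -0.1 -2.7] w 15.64905860874153
shift [-0.001  -0.002   0.0406] rot [ 0.001  0.001 -0.   ]
```

View pics/w7.png

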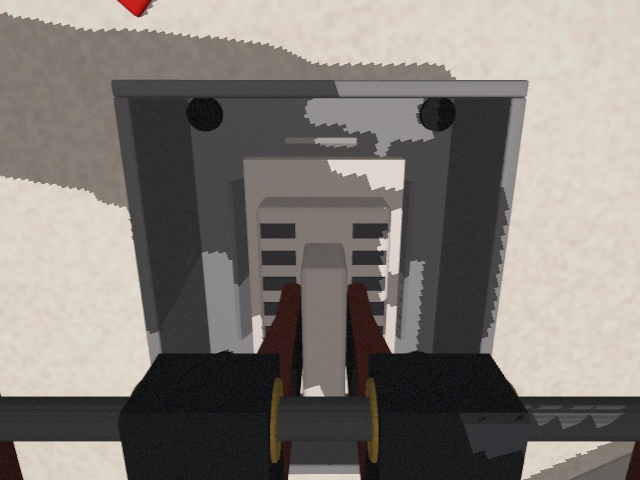

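Relative to the rim, the flange is ~1.5 mm too far in +Y and right in X. Shift tool y −1.5 mm and press.

```bash
python3 -m handwheel '{"xyz":[[0,-0.0015,0],[0,-0.0015,0.008],[0,-0.0015,0.016],[0,-0.0015,0.022],[0,-0.0015,0.028],[0,-0.0015,0.032],[0,-0.0015,0.036],[0,-0.0015,0.04],[0,-0.0015,0.043],[0,-0.0015,0.045],[0,-0.0015,0.045],[0,-0.0015,0.045]],"rot":[[0,0,0],[0,0,0],[0,0,0],[0,0,0],[0,0,0],[0,0,0],[0,0,0],[0,0,0],[0,0,0],[0,0,0],[0,0,0],[0,0,0]],"claw":[-1,-1,-1,-1,-1,-1,-1,-1,-1,-1,-1,-1]}'
cat > chk.py <<'E'
from h import *
c=cap('wrist'); P=pts(c); Z=P[...,2]
th=np.radians(-20.5); D=P[...,:2]-[476.6,320.4]; X=D@[np.cos(th),np.sin(th)]; Y=D@[-np.sin(th),np.cos(th)]
def pr(n,k): print(n,k.sum(),*[np.percentile(a[k],[1,50,99]).round(1) for a in(X,Y,Z)] if k.any() else '')
pr('rim',(Z>74)&(Z<86)&(abs(X)<100)&(abs(Y)<85)&((abs(X)>82)|(abs(Y)>67)))
pr('flange',(Z>9)&(Z<28)&(abs(X)<59)&(abs(Y)<34)&((abs(X)>46)|(abs(Y)>29)))
pr('body',(Z>30)&(Z<50)&(abs(X)<50)&(abs(Y)<32))
pr('rib',(Z>60)&(Z<76)&(abs(X)<35)&(abs(Y)<7))
pr('tab-',(Z>25)&(Z<45)&(X<-50)&(abs(Y)<25)); pr('tab+',(Z>25)&(Z<45)&(X>50)&(abs(Y)<25)&(X<75))
go([476.4,320.5,200],159.5)
E
python3 chk.py
```

```text
t: 20.23
eef_pos: [474.5, 320.6, 62.6]
orientation: [0.0, 0.178, 0.984, -0.001]
contact_force: [-5.5, -7.0, 21.8]
gripper_width: 16.0
rim 30589 [-91.1 -77.   42.3] [-76.6   2.   76.2] [74.3 78.5 80.1]
flange 6503 [-58.7 -48.5  31.3] [-33.8   6.   33.4] [13.3 14.9 27.2]
body 11083 [-44.2 -29.4  11. ] [-27.8  -1.1  25.1] [31.5 37.  48.5]
rib 5238 [-30.3  -7.7  20.7] [-6.9 -0.   6.7] [61.5 66.7 70.8]
tab- 2007 [-85.1 -63.2 -57. ] [-17.3   0.   17.6] [25.4 35.8 39.5]
tab+ 0
t 20.27 pos [474.5 320.6  62.6] head 159.5 F [-6.  -6.6 21.2] w 15.950890242793555
shift [-0.002   0.0003 -0.1374] rot [-0.002  0.001 -0.   ]
```

Flange top at 15 and body top at 37 (with the usual −1 mm bias) means it's home. Release and rise.

```bash
python3 -m handwheel '{"xyz":[[0,0,0],[0,0,0],[0,0,0],[0,0,0],[0,0,-0.02],[0,0,-0.06],[0,0,-0.1],[0,0,-0.14],[0,0,-0.14],[0,0,-0.14]],"rot":[[0,0,0],[0,0,0],[0,0,0],[0,0,0],[0,0,0],[0,0,0],[0,0,0],[0,0,0],[0,0,0],[0,0,0]],"claw":[0,0,0,0,0,0,0,0,0,0]}'
python3 chk.py; python3 -c "
from h import *
c=dict(np.load('wrist.npz')); cv2.imwrite('pics/w8.png',c['frame'])"
```

```text
t: 21.52
eef_pos: [474.8, 320.8, 200.8]
orientation: [0.0, 0.178, 0.984, 0.0]
contact_force: [0.2, -0.3, -0.0]
gripper_width: 43.7
rim 9396 [-91.  -37.7  92.2] [-76.8  -1.3  76.2] [74.3 78.6 80.2]
flange 3567 [-58.3 -24.5  58.7] [-33.7   1.5  33.3] [13.2 15.  26.8]
body 6360 [-43.9  -7.4  42.8] [-27.9  -1.4  25. ] [34.6 37.  39.8]
rib 1753 [-29.9  -2.3  28.8] [-6.9 -0.1  6.4] [62.6 66.7 68.3]
tab- 670 [-66.8 -62.6 -57. ] [-17.1  -0.7  16.4] [25.2 34.8 38.9]
tab+ 780 [58.2 63.2 68.4] [-17.1  -0.3  16.4] [25.2 32.6 38.8]
t 21.57 pos [474.5 320.5 200.1] head 159.5 F [-0.2 -0.7 -1. ] w 43.73988172502213
shift [-0.0018  0.0007  0.0001] rot [-0.001 -0.001  0.   ]
```

View pics/w8.png

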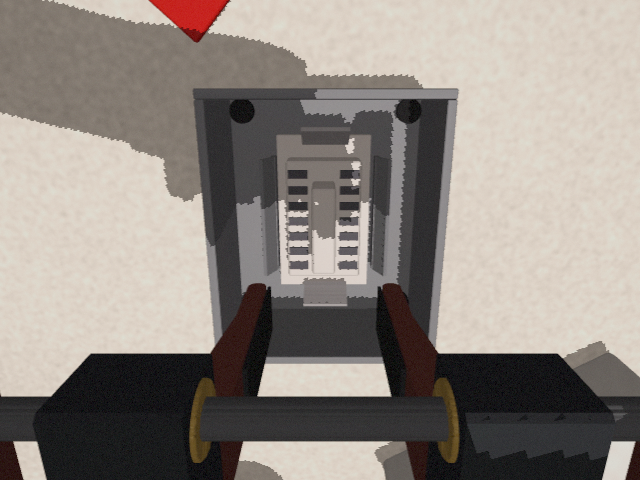

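Released: the cartridge at (322,210) sits between the rails, tabs at (326,135) and (325,292) overlapping its flange. Check the lip tips and other objects numerically.

```bash
python3 - <<'E'
from h import *
c=dict(np.load('wrist.npz')); t=cap('top')
th=np.radians(-20.5)
for n,c in(('wrist',c),('top',t)):
    P=pts(c); Z=P[...,2]; D=P[...,:2]-[476.6,320.4]; X=D@[np.cos(th),np.sin(th)]; Y=D@[-np.sin(th),np.cos(th)]
    for s in(1,-1):
        k=(s*X>47)&(s*X<75)&(abs(Y)<12)
        print(n,s,[(b,np.median(Z[k&(s*X>=b)&(s*X<b+2)]).round(1)) for b in range(48,70,2)])
P=pts(t); Z=P[...,2]
for n,(u,v) in dict(jar=(310,279),dish=(266,149),flask=(330,145),cyl=(384,135)).items(): print(n,np.round(P[v,u]))
m=(Z>48)&(Z<65)&(abs(P[...,0]-538)<40)&(abs(P[...,1]+291)<40); print('lidknob',rect(P[m][:,:2]),np.median(Z[m]))
E
```

```text
wrist 1 [(48, np.float64(nan)), (50, np.float64(nan)), (52, np.float64(15.2)), (54, np.float64(15.5)), (56, np.float64(21.3)), (58, np.float64(25.5)), (60, np.float64(28.7)), (62, np.float64(32.4)), (64, np.float64(35.7)), (66, np.float64(37.7)), (68, np.float64(36.9))]
wrist -1 [(48, np.float64(14.8)), (50, np.float64(14.8)), (52, np.float64(16.8)), (54, np.float64(21.7)), (56, np.float64(25.4)), (58, np.float64(29.1)), (60, np.float64(32.6)), (62, np.float64(35.9)), (64, np.float64(37.3)), (66, np.float64(5.7)), (68, np.float64(4.7))]
top 1 [(48, np.float64(259.3)), (50, np.float64(15.6)), (52, np.float64(14.0)), (54, np.float64(20.9)), (56, np.float64(22.0)), (58, np.float64(27.3)), (60, np.float64(32.9)), (62, np.float64(35.3)), (64, np.float64(38.0)), (66, np.float64(35.2)), (68, np.float64(6.3))]
top -1 [(48, np.float64(546.2)), (50, np.float64(543.2)), (52, np.float64(nan)), (54, np.float64(nan)), (56, np.float64(nan)), (58, np.float64(nan)), (60, np.float64(nan)), (62, np.float64(nan)), (64, np.float64(nan)), (66, np.float64(nan)), (68, np.float64(nan))]
jar [387.  23.  99.]
dish [734. 139.  11.]
flask [728. -30.  84.]
cyl [ 755. -170.   74.]
lidknob [ 535.5 -292.    34.9   34.2  -85.4] 55.588172198714574
  return _methods._mean(a, axis=axis, dtype=dtype,
  ret = ret.dtype.type(ret / rcount)
```

The tab tips span about 109 mm (2 × 54.5), so both tabs are back at rest. Everything else is unmoved.

```bash
python3 -c "
from h import *
print(bot.hand_in()); print(bot.state()['t'])"
```

```text
the job is handed in; nothing more can be done
None
the job is handed in; nothing more can be done
```

The lid is knob up on the cork mat, the cartridge is pressed into the clip socket, and the chamber is open. I handed in at about 21.7 s of the 58 s allowed. The hand-in reports no verdict, so the checks below are my own measurements.

- **Lid:** the knob is about 3 mm from the mat centre. Its top is at 55.6 mm, against 56 mm expected. It was lowered until the wrist force showed contact, then released.
- **Cartridge:** it is home, level and about 1.5 mm off the socket centre. The flange, body and rib tops all read about 1 mm low, which matches the camera's usual bias here. The press peaked at about 22 N.
- **Tabs:** the lip tips read about 109 mm apart in the wrist view, which is both tabs at rest over the flange. The top view could not see the −x tab because the arm was in the way, so that tab rests on the wrist view alone. Against the camera frame the tips sit about 1.5 mm to one side, which I took as calibration error.
- **Other objects:** the jar, flask, cylinder and bowl read within 1 mm sideways of where they started. The gripper was open and clear at hand-in.

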